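Pull the valve manifold's plates into line with a taper pin

ROBOT

A 6-joint arm with a two-finger parallel gripper is mounted at the origin on the work surface. World frame = base frame: x ahead of the robot, y to its left, z up, the work surface at z = 0. Lengths are in m, angles in rad, forces in N, time in s.
With the tool pointing down it reaches from about 0.35 to 0.925 m from the base axis. Payload 6.4 kg.
Tool frame: the origin (TCP) lies between the finger pads; the fingertips stand 8 mm ahead of it and the grasp point (between the pads) lies 11 mm behind it (env.tip_extent is the distance from the TCP to the fingertips, in m); z points along the fingers, y is the line along which they close (so a half turn about z gives the same grasp; the last joint's range is limited). The gripper opens to 85 mm and grips with 20 to 120 N. Pads are 22 mm wide; open, the fingers measure 114 mm over their backs; the gripper's body (76 mm by 85 mm) begins 54 mm behind the grasp point. The pads swing forward as they close: fully open they stand 13 mm farther back than shut.
Start: joints at [-1.503, 0.245, 1.558, -0, 1.339, -0.174], TCP at [0.156, -0.631, 0.239] pointing down, gripper open.
Joint ranges: [-3.13, 3.13], [-1.02, 2.26], [0.13, 2.54], [-0.95, 4.09], [0.21, 2.88], [-2.74, 2.74]. Speed limits (rad/s): [2.57, 2.57, 3.14, 3.14, 3.14, 3.14].

INTERFACE

Orientations are given as a unit quaternion [w, x, y, z].
In Python, from cell import env, eoat, viewer, status gives the robot as it stands. Calls block until the motion is done:
- env.move_ptp(position, orientation): joint-space move of the TCP to a pose.
- env.move_l(position, orientation=None, max_speed=0.15, max_force=None): straight line of the TCP; orientation=None keeps the orientation; max_speed is the mean speed in m/s. With max_force (N) it stops when the force on the tool has changed by that much, and returns True; else False.
- env.movej(angles): joint-space move.
- eoat.set_gripper(opening): finger opening in m; the grip force is fixed at half the most; returns when the fingers have stopped.
- env.wait(seconds).
- env.inverse_kinematics(position, orientation): joint angles nearest the present ones, or None.
- viewer.snapshot(name): name is "scene" or "top" or "wrist"; returns the picture (420x560x3 uint8, red, green, blue); there is no depth.
- viewer.camera_info(name): a dict with "fx", "fy", "cx", "cy" (pixels), "k1" (the pictures are not rectified: a ray, as slopes to the right and down, at radius r is drawn at 1 + k1 r^2 times it, then the intrinsics apply), "T" (4x4, takes a point from camera to world coordinates). Camera axes: x right, y up, looking along -z (the intrinsics and any distortion apply to the point x, -y, -z); pixel columns grow to the right and rows downward; lengths in m; the calibration is good to about 2 mm. A picture is of the moment at which its call begins: read the wrist's pose just before it. camera_info takes no time and is no camera call; for the wrist camera it gives the pose at the moment of the call.
A pose or a line that the arm cannot do raises env.Unreachable and nothing moves.
- env.sign_off(): hands the job in; it is judged then, once.
Readings, each from a call of its own:
- status.get_clock(): time.
- status.get_q(): joint angles.
- status.get_qvel(): joint speeds.
- status.get_joint_torque(): joint torques, N m.
- status.get_position(): TCP position.
- status.get_ee_rot(): TCP orientation.
- status.get_contact_force(): force on the tool from outside, world axes, zero at the start.
- status.get_wrist_torque(): the same for the moment, N m.
- status.get_grip_width(): finger opening in m.
- status.get_finger_force(): force on a finger pad.
Only numpy, scipy, OpenCV 4.12 (cv2) and the standard library are available. Lean on these libraries where they do the work, as an engineer would, in place of code of your own. Each camera call takes 0.05 s, during which the arm holds its last target. There are 200 camera calls.

TASK

The two plates of the valve manifold are threaded on its stud but are swung out of line at the other end. Take the tapered alignment pin from its cradle, hang it upright by its collar in the slot of the stand and let it go, then take it again by its handle from above and drive it straight down through the cover plate, the spacer plate and the base block until its collar sits flush on the cover plate, keeping your hand on it until it is fully home, so that all the holes are in line; leave it there and let go. Do not disturb the other things on the bench.

Things in the scene. Friction and masses are not known exactly. Their poses are not given: they have to be found in the camera images.
- pin_grip (a point): Tapered alignment pin, 134 mm long, 0.11 to 0.17 kg, balance point 10 mm tipwards of the collar's underside. This point: centre of its black square handle (64 mm long, 22 x 22 mm, sides along y and z). x runs from tip to handle end; the handle spans 32 mm each way along x. It starts level in the cradle, axis 45 mm above the bench. Upright: x up.
- pin_collar (a point): Centre of the underside (tip side) of the pin's steel collar, on its axis, 38 mm along -x from the handle's centre; axes as the pin's. Collar 34 mm diameter, 6 mm thick. From here the steel shank runs 64 mm along -x: 24 mm straight at 18 mm diameter, then 40 mm tapering to a 4 mm tip.
- cradle: Fixed grey cradle holding the pin level at the start: foot 150 x 62 x 10 mm, two notched posts 44 mm wide, no higher than the pin's axis, one under the shank 16 mm tipwards of the collar's underside, one under the handle's last 8 mm. The handle between is free to grip. Origin under the collar's underside; x as the pin's at the start.
- stand_top (a point): Fixed hanging stand: two upright cheeks on a 90 x 90 x 12 mm foot. Point: centre of the slot between them, level with their tops, 85 mm above the bench. x along the slot (36 mm, both ends and top open), y across (slot 23 mm, cheeks 9 mm thick). The collar rests on the cheeks; let go tilted tip down along the slot, either way round, the pin swings upright by its weight.
- base_hole (a point): Manifold base block, aluminium, 150 x 74 x 52 mm, fixed. Point: centre of the mouth of its 19 mm through hole, in its top face 52 mm above the bench. x runs along the block away from the stud: a 10 mm steel stud 85 mm along -x from here, rising 22 mm above the block's top. Brass ports stick out 16 mm on its +y side.
- spacer_hole (a point): Spacer: loose grey plastic plate 140 x 72 x 8 mm on the base block, threaded on the stud. Point: centre of the top mouth of its 19 mm hole, 85 mm from its stud hole along x. It starts swung 3 to 4.3 mm out of line with the base hole and swings about the stud with little force; block, plates and shank are lightly greased.
- cover_hole (a point): Cover: loose steel plate 140 x 66 x 8 mm, 0.2 to 0.45 kg, on the spacer, threaded on the same stud. Point: centre of the top mouth of its 19 mm hole, 85 mm from its stud hole along x, 68 mm above the bench. It starts swung 3 to 4.3 mm out of line, opposite to the spacer. In line, its top is 16 mm above the base block's top.
- reagent: Bystander: amber glass reagent bottle, 60 mm dia, 135 tall, fixed to its place; origin at its underside.
- jar: Bystander: clear specimen jar, 56 mm dia, 65 tall; origin at its underside.
- driver: Bystander: screwdriver, 190 mm long, lying down; origin at its underside.
- wrench: Bystander: wrench, 150 mm long, lying down; origin at its underside.
- beaker: Bystander: clear plastic beaker, 64 mm dia, 75 tall; origin at its underside.
- vial: Bystander: small amber vial, 26 mm dia, 50 tall; origin at its underside.
- tub: Bystander: small white tub, 48 mm dia, 45 tall; origin at its underside.
- tray: Bystander: open tray of loose screws, 110 x 160 x 22 mm, fixed; origin at its underside.
Mind the look-alikes: they are no part of the job. Leave any green look-alike of the part that bears spacer_hole alone. Leave any purple look-alike of the part that bears pin_grip alone.

How it is judged:
By the outcome, as a careful person would: the job done as asked, in the order asked, and still so for the second after the job is handed in, with the robot touching nothing.
It also fails if it takes over 66 s, if anything falls off the work surface, if the arm or the gripper's body presses on something with over 40 N, if the wrist force passes 120 N, or if a joint passes its speed limit or range.

## Working session

There is one attempt and no reset: what is moved stays moved. The work goes in short steps, each a Python script; the robot and the scene stay as the last script left them, time stands still between calls to the robot, and variables do not carry over. Pictures are saved under pics/ and viewed, at most 10 in all, crops included, and the job is handed in when it is done.

```bash
ls; mkdir -p pics; python3 - <<'E'
from cell import env,eoat,viewer,status
import cv2,numpy as np
for n in ("scene","top"):
    im=viewer.snapshot(n); cv2.imwrite(f"pics/{n}0.png",cv2.resize(im[:,:,::-1],(800,600),interpolation=cv2.INTER_CUBIC))
    cv2.imwrite(f"pics/{n}0raw.png",im[:,:,::-1])
    c=viewer.camera_info(n); print({k:(np.round(v,3).tolist()) for k,v in c.items()})
print(status.get_clock(),status.get_ee_rot())
E
```

```text
pics
{'fx': 398.928, 'fy': 398.928, 'cx': 283.016, 'cy': 206.42, 'k1': 0.005, 'T': [[0.595, -0.463, 0.657, 1.369], [0.803, 0.341, -0.488, -0.773], [0.003, 0.818, 0.575, 0.833], [0.0, 0.0, 0.0, 1.0]]}
{'fx': 528.174, 'fy': 528.174, 'cx': 282.74, 'cy': 207.958, 'k1': -0.15, 'T': [[0.029, 0.984, -0.178, 0.27], [-1.0, 0.028, -0.005, -0.132], [-0.0, 0.178, 0.984, 1.468], [0.0, 0.0, 0.0, 1.0]]}
0.1 [-8.97896755e-04  9.92697512e-01  1.20626866e-01  4.78589738e-05]
```

View pics/top0.png

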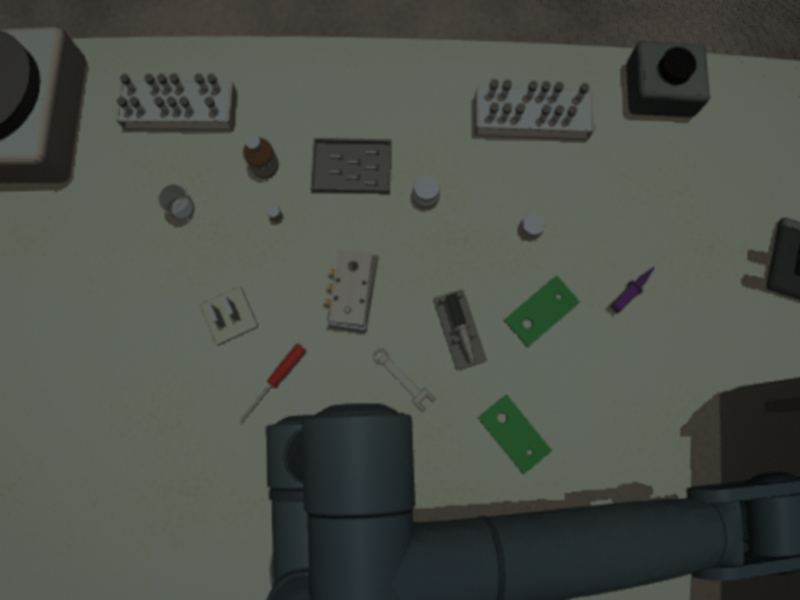

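View pics/scene0.png

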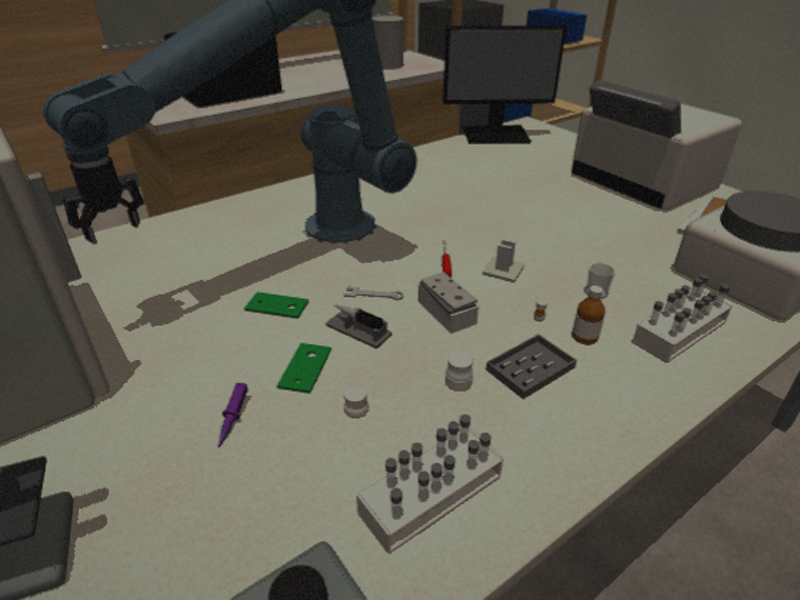

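Top view (800×600 px): the real pin, with black handle and steel shank, lies in the grey cradle at (459,325), handle at (455,307) and tip near (468,357). The purple look-alike at (633,290) is rejected. The manifold is at (352,290), ports on the left, hole at (353,265), stud end near (347,322). The stand is at (229,315). The green plates at (541,311) and (514,433) are look-alikes of the spacer.

```bash
cat > h.py <<'E'
from cell import env,eoat,viewer,status
import cv2,numpy as np
from scipy.spatial.transform import Rotation as R
def ray(c,u,v):
    K=np.array([[c["fx"],0,c["cx"]],[0,c["fy"],c["cy"]],[0,0,1.]])
    p=cv2.undistortPoints(np.array([[[u,v]]],float),K,np.array([c["k1"],0,0,0.]))[0,0]
    T=np.array(c["T"]); return T[:3,3],T[:3,:3]@np.array([p[0],-p[1],-1])
def at(c,u,v,z):
    o,d=ray(c,u,v); return (o+d*(z-o[2])/d[2])
def proj(c,P):
    T=np.array(c["T"]); q=T[:3,:3].T@(np.asarray(P,float)-T[:3,3]); a=np.array([q[0],-q[1]])/-q[2]
    a=a*(1+c["k1"]*(a@a)); return np.array([c["fx"]*a[0]+c["cx"],c["fy"]*a[1]+c["cy"]])
def quat(z,y):  # tool z and y (closing) axes in world
    z=np.array(z,float);z/=np.linalg.norm(z); y=np.array(y,float); y-=z*(y@z); y/=np.linalg.norm(y)
    q=R.from_matrix(np.column_stack([np.cross(y,z),y,z])).as_quat(); return q[[3,0,1,2]]
def shot(name,scale=1.4286,crop=None):
    c=viewer.camera_info("wrist"); im=viewer.snapshot("wrist")[:,:,::-1]
    cv2.imwrite(f"pics/{name}_raw.png",im)
    import pickle; pickle.dump(c,open(f"pics/{name}.pkl","wb"))
    cv2.imwrite(f"pics/{name}.png",cv2.resize(im,None,fx=scale,fy=scale,interpolation=cv2.INTER_CUBIC))
    return c
E
python3 - <<'E'
from h import *
c=viewer.camera_info("top"); s=1/1.4286
for n,u,v,z in [("handle",455,307,.045),("tip",468,357,.045),("cov hole",353,265,.068),("stud",347,310,.074),("stand",229,315,.0),("stand top",226,311,.085),("reagent",260,155,.1),("wrench",403,380,0),("driver",272,382,0),("vial",274,214,.05),("green",541,311,0),("block c",350,290,.068)]:
    print(n,at(c,u*s,v*s,z).round(3))
w=viewer.camera_info("wrist"); p=status.get_position(); q=status.get_ee_rot(); Rt=R.from_quat(np.array(q)[[1,2,3,0]]).as_matrix()
T=np.array(w["T"]); print("cam in tool",(Rt.T@(T[:3,3]-p)).round(3),(Rt.T@T[:3,:3]).round(3),w["fx"],w["k1"])
E
```

```text
handle [ 0.511 -0.223  0.045]
tip [ 0.415 -0.249  0.045]
cov hole [ 0.582 -0.026  0.068]
stud [ 0.494 -0.019  0.074]
stand [0.489 0.222 0.   ]
stand top [0.484 0.207 0.085]
reagent [0.788 0.161 0.1  ]
wrench [ 0.372 -0.127  0.   ]
driver [0.36  0.128 0.   ]
vial [0.684 0.135 0.05 ]
green [ 0.515 -0.397  0.   ]
block c [ 0.534 -0.023  0.068]
cam in tool [ 0.078  0.    -0.134] [[-0.001  0.953  0.304]
 [ 1.     0.001 -0.001]
 [-0.001  0.304 -0.953]] 348.16944653279944 -0.05482055519783627
```

```bash
python3 - <<'E'
from h import *
def look(name,x,y,z,yv):
    env.move_ptp([x,y,z],quat([0,0,-1],yv)); env.wait(.3); shot(name); print(name,status.get_clock(),status.get_q().__repr__())
look("stand",.484,.21,.24,[0,-1,0])
look("man",.54,-.022,.20,[0,-1,0])
look("crad",.47,-.235,.20,[.26,-.965,0])
E
```

```text
stand 3.6083 array([ 1.94055776e-01, -4.42547807e-02,  1.86851714e+00, -2.57786544e-05,
        1.31737992e+00,  1.76509072e+00])
man 4.9167 array([-2.49262407e-01,  2.80874911e-02,  1.87233543e+00,  3.09111184e-05,
        1.24084710e+00,  1.32028477e+00])
crad 6.1667 array([-6.78198968e-01, -7.91706312e-03,  1.90900406e+00,  5.53078912e-05,
        1.24048089e+00,  6.28148394e-01])
```

View pics/crad.png

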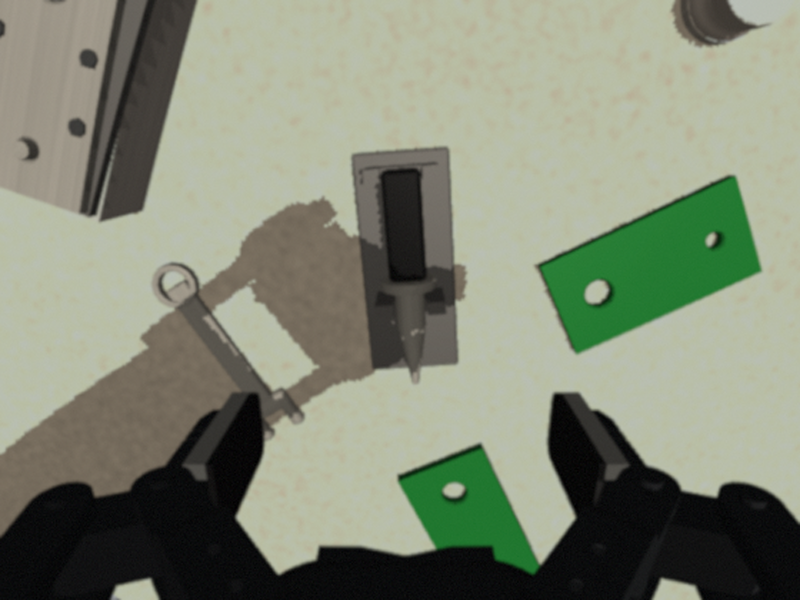

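View pics/man.png

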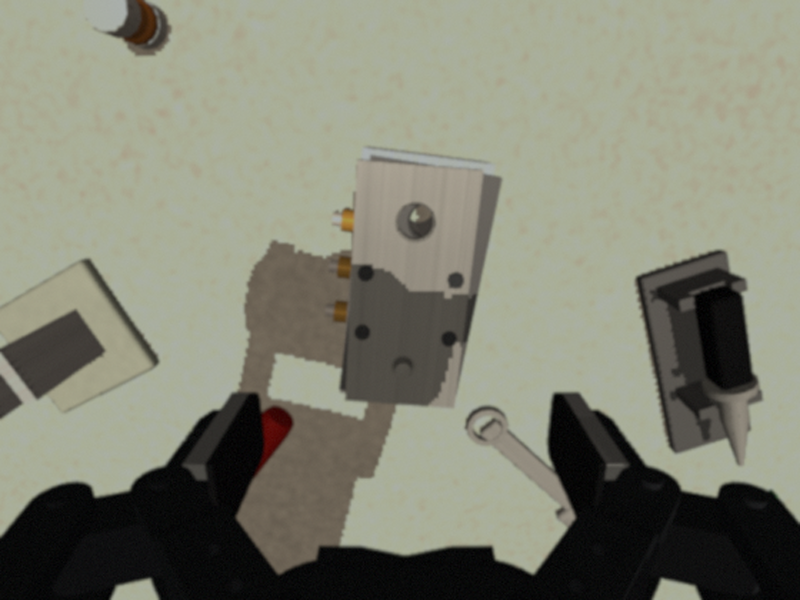

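View pics/stand.png

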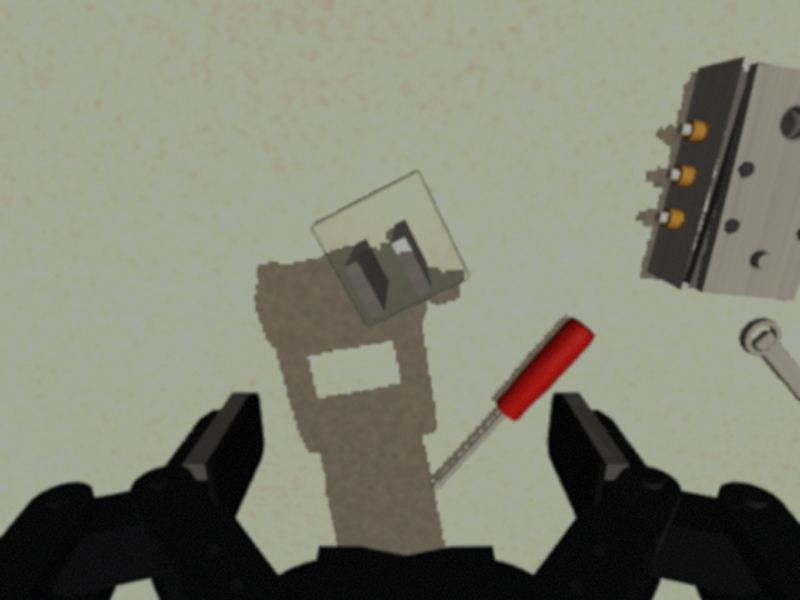

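```bash
python3 - <<'E'
from h import *
import pickle
L=lambda n:pickle.load(open(f"pics/{n}.pkl","rb")); s=.7
def P(n,u,v,z): return at(L(n),u*s-.15,v*s-.15,z)
pr=lambda n,x:print(n,np.round(x,4))
h=[P("crad",u,v,.056) for u,v in [(383,171),(419,170),(390,281),(427,280)]]
pr("handle c",np.mean(h,0)); d=(h[0]+h[1]-h[2]-h[3])/2; pr("len,wid",[np.linalg.norm(d),np.linalg.norm(h[1]-h[0])]); tip=P("crad",416,378,.045); pr("tip",tip)
g=np.mean(h,0); pr("tip-grip (102)",np.linalg.norm((g-tip)[:2])); pr("yaw edges,tip",[np.arctan2(d[1],d[0]),np.arctan2(*(g-tip)[[1,0]])])
f=[P("stand",u,v,.012) for u,v in [(312,228),(417,172),(468,277),(368,325)]]
pr("foot c",np.mean(f,0)); pr("sides",[np.linalg.norm(f[i]-f[i-1]) for i in range(4)])
a=f[3]-f[0]; b=f[2]-f[1]; a=a+b; pr("slot yaw",np.arctan2(a[1],a[0]))
pr("foot proj centre top px",proj(L("stand"),[*np.mean(f,0)[:2],.085])/s)
pr("cover hole",P("man",415,221,.068)); pr("stud",P("man",403,365,.074))
ch=P("man",415,221,.068); st=P("man",403,365,.074); pr("dist 85",np.linalg.norm((ch-st)[:2]));pr("yaw",np.arctan2(*(ch-st)[[1,0]]))
cc=[P("man",u,v,.068) for u,v in [(357,160),(482,169),(455,406),(341,390)]]
pr("cov corners",cc)
# other views of the stud/hole
pr("stud from stand",P("stand",763,260,.074)); pr("stud from crad",P("crad",28,150,.074))
# enlarge hole and stand
im=cv2.imread("pics/man_raw.png"); A=cv2.resize(im[95:290,225:360],None,fx=3.05,fy=3.05,interpolation=cv2.INTER_CUBIC)
im=cv2.imread("pics/stand_raw.png"); B=cv2.resize(im[110:235,210:335],None,fx=3,fy=3,interpolation=cv2.INTER_CUBIC)
C=np.zeros((600,800,3),np.uint8); C[:A.shape[0],:A.shape[1]]=A[:600]; C[:375,420:795]=B; cv2.imwrite("pics/mont.png",cv2.convertScaleAbs(C,alpha=1.6))
E
```

```text
handle c [ 0.5027 -0.2255  0.056 ]
len,wid [0.0619 0.0195]
tip [ 0.4094 -0.2581  0.045 ]
tip-grip (102) 0.0988
yaw edges,tip [0.3315 0.336 ]
foot c [0.4855 0.2199 0.012 ]
sides [0.085  0.0861 0.086  0.0852]
slot yaw -2.6682
foot proj centre top px [387.7983 277.4735]
cover hole [ 0.5788 -0.0265  0.068 ]
stud [ 0.4975 -0.0201  0.074 ]
dist 85 0.0815
yaw -0.0789
cov corners [[ 0.6104  0.0037  0.068 ]
 [ 0.6059 -0.0611  0.068 ]
 [ 0.4677 -0.0514  0.068 ]
 [ 0.4784  0.0169  0.068 ]]
stud from stand [ 0.4944 -0.0175  0.074 ]
stud from crad [ 0.4946 -0.0257  0.074 ]
```

View pics/mont.png

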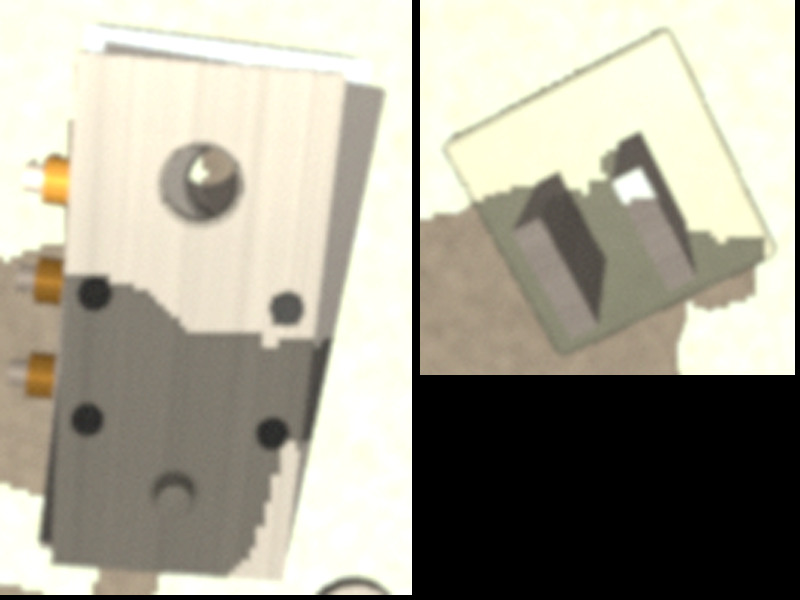

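Montage: the cover hole is at raw (291,155) and the stud top at (282,257.5). A grey crescent of spacer shows on the left of the hole, so the spacer is swung to −y and the cover to +y, and the base hole lies about 3.65 mm toward −y from the cover hole. The stand slot runs along its cheeks. Measured sizes read a few percent small, so I'll fit the camera mount together with the known sizes.

```bash
cat > fit.py <<'E'
from h import *
import pickle
from scipy.optimize import least_squares
L={n:pickle.load(open(f"pics/{n}.pkl","rb")) for n in("crad","man","stand")}
def cam(c,e):  # small offset in the camera's own frame
    c=dict(c); D=np.eye(4); D[:3,:3]=R.from_rotvec(e[3:6]).as_matrix(); D[:3,3]=e[:3]; c["T"]=np.array(c["T"])@D; return c
def obj(p,pts): 
    r=R.from_euler("z",p[2]).as_matrix(); return [r@np.array(q)+[p[0],p[1],0] for q in pts]
S=.7
obs={"crad":[(383,171),(419,170),(427,280),(390,281),(416,379)],"stand":[(312,228),(417,172),(468,277),(368,325)]}
H=[(.032,.011,.056),(.032,-.011,.056),(-.032,-.011,.056),(-.032,.011,.056),(-.102,0,.045)]
F=[(-.045,-.045,.012),(-.045,.045,.012),(.045,.045,.012),(.045,-.045,.012)]
def world(v):
    e,pin,st,mf=v[:6],v[6:9],v[9:12],v[12:15]
    return e,obj(pin,H),obj(st,F),np.array([mf[0],mf[1],.074]),np.array([mf[0]+.085*np.cos(mf[2]),mf[1]+.085*np.sin(mf[2]),.068])
def res(v):
    e,h,f,stud,hole=world(v); o=[]
    for n,P,U in [("crad",h,obs["crad"]),("stand",f,obs["stand"]),("man",[stud,hole],[(403.4,368),(415.5,221)]),("stand",[stud],[(763,261)]),("crad",[stud],[(28,150)])]:
        c=cam(L[n],e); o+=[(proj(c,p)-np.array(u)*S+.15) for p,u in zip(P,U)]
    return np.concatenate([np.ravel(o),e[:3]/.002,e[3:]/.007])
x0=np.r_[np.zeros(6),.503,-.2255,.333,.4855,.22,-2.668,.4965,-.021,-.08]
# stand yaw: F order fits corner order 312,228 -> 417,172 -> ...
if __name__=="__main__":
    best=min((least_squares(res,np.r_[x0[:11],x0[11]+k*np.pi/2,x0[12:]],loss="soft_l1") for k in range(4)),key=lambda s:s.cost)
    print(best.cost,best.x.round(4).tolist()); print(res(best.x)[:-6].reshape(-1,2).round(1).tolist()); np.save("fit.npy",best.x); print(world(best.x)[4])
E
python3 fit.py
```

```text
9.689111497956908 [0.0001, -0.0007, 0.0059, -0.0038, 0.0048, 0.0025, 0.5015, -0.2245, 0.3332, 0.4835, 0.2218, 3.6208, 0.493, -0.0194, -0.0723]
[[-1.3, 0.1], [1.3, -1.1], [0.2, -0.1], [0.0, 0.9], [-0.2, 0.2], [-1.8, -0.3], [0.2, -1.4], [2.0, 0.5], [-0.2, 2.3], [0.4, -0.2], [-0.0, 0.4], [-0.4, -0.2], [0.0, -0.1]]
[ 0.57777819 -0.02559279  0.068     ]
```

```bash
cat > plan.py <<'E'
from h import *
U=np.array([0,0,1.])
v=np.load("fit.npy"); A=np.pi/4
grip=np.array([v[6],v[7],.045]); pyaw=v[8]; top=np.array([v[9],v[10],.085]); syaw=v[11]-np.pi
def tool(collar_or_grip,yaw,t,a=A):
    """TCP pose for grip centre, pin yaw, pin pitch t (pi/2 = upright)"""
    h=np.array([np.cos(yaw),np.sin(yaw),0]); y=np.cross(U,h)
    z=h*np.sin(t-a)-U*np.cos(t-a); return collar_or_grip+.011*z,quat(z,-y),z
E
python3 - <<'E'
from plan import *
for a in (.6,.785,.9):
    for nm,g,yw,t in [("pre",grip,pyaw,0),("grasp",grip,pyaw,0),("lift",grip+[0,0,.15],pyaw,0),("hang+",top+[0,0,.038+.09],syaw,1.57),("hang",top+[0,0,.038],syaw,1.57)]:
        p,q,z=tool(g,yw,t,a); p=p-(.09*z if nm=="pre" else 0)
        r=env.inverse_kinematics(p,q); print(a,nm,None if r is None else np.round(r,2))
E
```

```text
0.6 pre [-0.4   0.53  1.52 -0.39  1.56  0.93]
0.6 grasp [-0.45  0.56  1.64 -0.42  1.4   0.95]
0.6 lift [-0.45  0.35  1.62 -0.41  1.62  0.86]
0.6 hang+ [ 0.06 -0.39  2.43  1.12  0.38  0.24]
0.6 hang [ 0.06 -0.13  2.45  1.85  0.35 -0.54]
0.785 pre [-0.36  0.66  1.41 -0.47  1.71  0.97]
0.785 grasp [-0.42  0.66  1.56 -0.5   1.56  0.99]
0.785 lift [-0.42  0.44  1.55 -0.51  1.75  0.88]
0.785 hang+ [ 0.1  -0.36  2.34  0.6   0.49  0.75]
0.785 hang [ 0.1  -0.15  2.38  1.02  0.32  0.29]
0.9 pre [-0.34  0.74  1.34 -0.52  1.8   0.98]
0.9 grasp [-0.4   0.72  1.51 -0.55  1.65  1.01]
0.9 lift [-0.4   0.49  1.51 -0.58  1.84  0.89]
0.9 hang+ [ 0.12 -0.32  2.28  0.41  0.59  0.94]
0.9 hang [ 0.12 -0.14  2.32  0.63  0.39  0.69]
```

```bash
sed -i 's#A=np.pi/4#A=.85#' plan.py; python3 - <<'E'
from plan import *
p,q,z=tool(grip,pyaw,0)
env.move_ptp(p-.09*z,q); 
print("stop",env.move_l(p,max_speed=.12,max_force=10)); print(status.get_position()-p)
eoat.set_gripper(.012); print("w",status.get_grip_width(),status.get_finger_force(),status.get_contact_force())
env.move_l(p+[0,0,.15],max_speed=.15); print("w",status.get_grip_width(),status.get_contact_force(),status.get_clock())
T=1.4; X=np.array([np.cos(syaw)*np.cos(T),np.sin(syaw)*np.cos(T),np.sin(T)])
c=top+[0,0,.10]; p,q,z=tool(c+.038*X,syaw,T)
print(env.inverse_kinematics(p,q)); env.move_ptp(p,q); print(status.get_q().round(2),status.get_clock())
shot("held")
im=viewer.snapshot("scene"); cv2.imwrite("pics/sc1.png",im[:,:,::-1])
h=cv2.imread("pics/held_raw.png"); 
cv2.imwrite("pics/m2.png",np.hstack([cv2.resize(h,(480,360)),cv2.resize(im[90:270,230:390,::-1],(320,360),interpolation=2)]))
E
```

```text
stop False
[ 0.00080705 -0.00033784  0.00083864]
w 0.02139415799935542 60.55210590362549 [0.75658013 1.53159735 0.40832201]
w 0.02143387433761182 [ 0.20883596  0.25021192 -1.04916082] 9.6583
[ 0.14201246 -0.27168724  2.18802019  0.26587622  0.71842411  1.07811819]
[ 0.14 -0.27  2.19  0.27  0.72  1.08] 11.3083
```

View pics/m2.png

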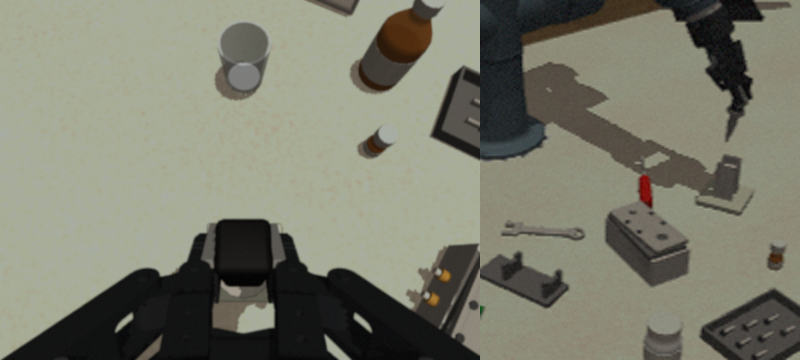

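Wrist view: the handle is held squarely between the pads. Scene view: the pin hangs tip down over the stand. Next is a guarded descent.

```bash
python3 - <<'E'
from plan import *
T=1.4; X=np.array([np.cos(syaw)*np.cos(T),np.sin(syaw)*np.cos(T),np.sin(T)])
p,q,z=tool(top+[0,0,.001]+.038*X,syaw,T)
s=env.move_l(p,max_speed=.07,max_force=5); e=status.get_position()-p
print(s,e.round(4),status.get_contact_force(),status.get_wrist_torque(),status.get_clock())
viewer_im=viewer.snapshot("scene"); cv2.imwrite("pics/sc2.png",cv2.resize(viewer_im[90:240,270:470,::-1],(800,600),interpolation=2))
E
```

```text
True [-0.0001  0.0001  0.0008] [-2.25809159 -1.85736217  4.64133154] [0.07035062 0.18805607 0.05573733] 12.75
```

```bash
python3 - <<'E'
from plan import *
eoat.set_gripper(.06); env.wait(.3)
z=R.from_quat(np.array(status.get_ee_rot())[[1,2,3,0]]).as_matrix()[:,2]
env.move_l(status.get_position()-.10*z,max_speed=.15)
print(status.get_contact_force(),status.get_clock())
h=np.array([np.cos(syaw),np.sin(syaw),0]); y=-np.cross(U,h)
env.move_ptp(top+[0,0,.175],quat([0,0,-1],y)); env.wait(.2); print(status.get_q().round(2)); shot("hung")
im=viewer.snapshot("scene"); a=cv2.imread("pics/hung_raw.png")
cv2.imwrite("pics/m3.png",np.hstack([cv2.resize(a,(480,360)),cv2.resize(im[90:230,290:415,::-1],(320,360),interpolation=2)]))
print(status.get_clock())
E
```

```text
[ 0.17975861 -1.48480758 -0.17319952] 14.375
[ 0.22 -0.05  1.84  0.    1.35  1.31]
15.3083
```

View pics/m3.png

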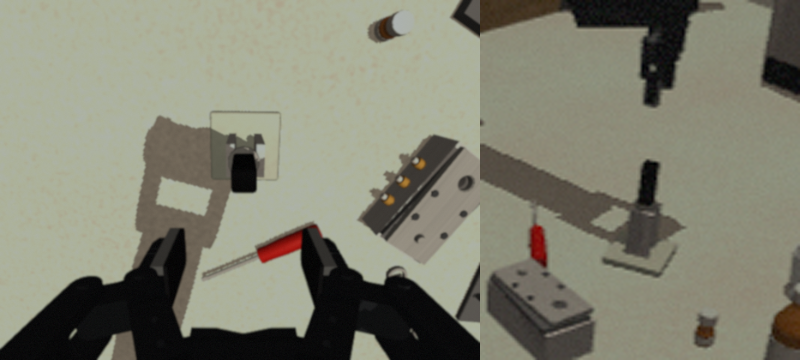

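```bash
python3 - <<'E'
from plan import *
import pickle
from fit import cam
c=cam(pickle.load(open("pics/hung.pkl","rb")),v[:6]); s=480/560
h=np.array([np.cos(syaw),np.sin(syaw),0]); y=np.cross(U,h)
for d in(0,.003,-.003):
  print(d,[(proj(c,top+[0,0,.07]+(i*.011+d)*h+j*.011*y)*s).round(0).tolist() for i in(1,-1) for j in (1,-1)], (proj(c,top+[0,0,.006]+(.011+d)*h)*s).round(0))
a=cv2.imread("pics/hung_raw.png"); g=cv2.cvtColor(a,cv2.COLOR_BGR2GRAY)
b=(g<45).astype(np.uint8); b[240:]=0; n,l,st,ce=cv2.connectedComponentsWithStats(b)
for i in range(1,n):
    if st[i,4]>100: print((st[i]*s).round(1),ce[i]*s)
print(g[165:232,284].tolist())
E
```

```text
0 [[231.0, 167.0], [257.0, 167.0], [232.0, 192.0], [257.0, 192.0]] [244. 151.]
0.003 [[231.0, 164.0], [257.0, 164.0], [232.0, 188.0], [257.0, 189.0]] [244. 148.]
-0.003 [[231.0, 171.0], [257.0, 171.0], [232.0, 195.0], [257.0, 195.0]] [244. 154.]
[454.3   0.   25.7  35.1 410.6] [466.50402625  17.20190874]
[378.9  19.7  13.7  18.9 132. ] [384.26159555  30.23376623]
[ 231.4  153.4   24.9   38.6 1056.9] [243.45012165 172.82168926]
[406.3 156.9  46.3  48.9 222. ] [426.72476558 185.33149476]
[94, 93, 93, 94, 89, 79, 76, 85, 83, 78, 79, 79, 77, 65, 42, 13, 4, 4, 5, 6, 4, 5, 2, 3, 5, 5, 6, 4, 2, 1, 3, 2, 2, 8, 6, 9, 15, 10, 11, 10, 11, 10, 9, 9, 11, 5, 9, 6, 11, 9, 8, 5, 12, 8, 10, 8, 12, 10, 25, 69, 120, 161, 173, 173, 174, 173, 173]
```

```bash
python3 - <<'E'
from plan import *
from fit import cam
C=[]
for i,yv in enumerate([[0,-1,0],[1,0,0],[-1,0,0]]):
    p=[.5778,-.0256,.19]; r=env.inverse_kinematics(p,quat([0,0,-1],yv))
    if r is None or abs(r[5])>2.6: print("skip",i); continue
    env.move_ptp(p,quat([0,0,-1],yv)); env.wait(.25); c=shot(f"h{i}"); c=cam(c,v[:6])
    u=proj(c,[.5778,-.0256,.068]); print(i,r.round(2),u)
    x,y=u.round().astype(int); im=cv2.imread(f"pics/h{i}_raw.png")[y-25:y+25,x-25:x+25]; print(x-25,y-25)
    C.append(cv2.convertScaleAbs(cv2.resize(im,(400,400),interpolation=2),alpha=1.6))
cv2.imwrite("pics/m4.png",np.hstack(C[:2])); print(status.get_clock())
E
```

```text
0 [-0.24  0.13  1.79 -0.    1.23  1.33] [286.06902046 204.967448  ]
261 180
1 [-0.24  0.13  1.79 -0.    1.23 -0.24] [284.86970586 204.20441459]
260 179
2 [-0.24  0.13  1.79 -0.    1.23 -0.24] [284.86937832 204.19946559]
260 179
18.925
```

View pics/m4.png

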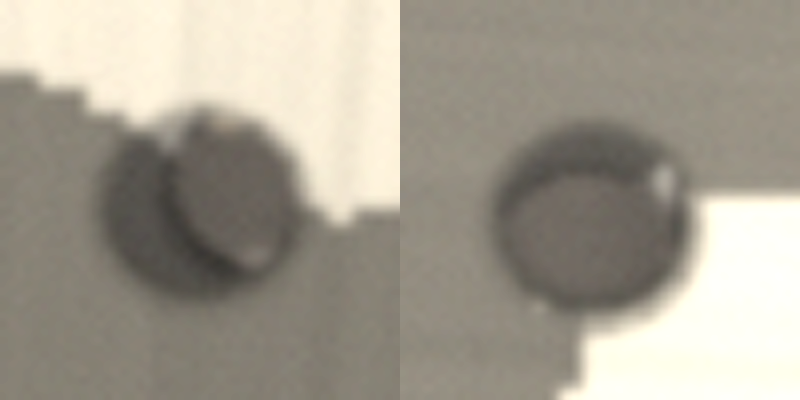

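Hole views: the cover hole centres at raw (286,205) and (284.2,206.3). Solving out the mount bias gives a cover hole of (0.578, −0.0266). The spacer crescent lies to +y and about 6.5 mm relative, so the base hole is at about (0.578, −0.030). Now I take the pin from above.

```bash
python3 - <<'E'
from plan import *
h=np.array([np.cos(syaw),np.sin(syaw),0]); y=-np.cross(U,h); q=quat([0,0,-1],y)
p=top+[0,0,.038-.011]
env.move_ptp(p+[0,0,.10],q); eoat.set_gripper(.06)
s=env.move_l(p,max_speed=.12,max_force=8); print(s,status.get_position()-p)
eoat.set_gripper(.012); print("w",status.get_grip_width(),status.get_contact_force())
env.move_l(p+[0,0,.11],max_speed=.15); print("w",status.get_grip_width(),status.get_contact_force())
b=np.array([.578,-.0300,.068]); q2=quat([0,0,-1],[0,-1,0])
print(env.inverse_kinematics(b+[0,0,.14-.011],q2))
env.move_ptp(b+[0,0,.038-.011+.09],q2); env.wait(.2)
print(status.get_position(),status.get_contact_force(),status.get_clock())
shot("over"); a=cv2.imread("pics/over_raw.png"); print(a.shape)
E
```

```text
False [0.00068144 0.0001685  0.00086096]
w 0.0212948258596266 [-0.85885943 -0.63605882  3.56653608]
w 0.021350428409713327 [-0.15248509  0.40575279 -1.24025437]
[-2.47653018e-01  1.21978869e-01  1.77888931e+00 -4.44089210e-16
  1.24072447e+00  1.32314331e+00]
[ 0.5779354  -0.02870522  0.18521014] [-0.34382389  0.25499472 -1.28944992] 24.075
(420, 560, 3)
```

```bash
cat > ins.py <<'E'
from h import *
import sys
b=np.array([.578,-.0300]); Z0=.068+.038-.011
cmd=np.array([*b,Z0+.09]); env.wait(.3); F0=np.array(status.get_contact_force()); print("start",status.get_position().round(4),F0.round(2))
z=Z0+.066; env.move_l([*cmd[:2],z],max_speed=.1,max_force=10)
while z>Z0+.006:
    z-=.004; s=env.move_l([*cmd[:2],z],max_speed=.05,max_force=25)
    F=np.array(status.get_contact_force())-F0; P=np.array(status.get_position())
    print(s,"above home mm",((P[2]-Z0)*1e3).round(1),"xy",(P[:2]*1e3).round(1),F.round(1),status.get_clock().__round__(1))
    if s or abs(F[:2]).max()>25: break
    cmd[:2]+=np.clip(.00008*F[:2],-.0006,.0006)
np.save("cmd.npy",np.r_[cmd[:2],F0])
E
python3 ins.py
```

```text
start [ 0.578  -0.0298  0.1851] [-0.7   0.04 -1.75]
False above home mm 62.1 xy [578.1 -30. ] [ 0.4 -0.4  0.9] 25.1
False above home mm 57.8 xy [577.9 -30. ] [ 0.7 -0.8  0.2] 25.3
False above home mm 53.6 xy [577.9 -30. ] [-0.   0.1  0.6] 25.6
False above home mm 49.6 xy [577.8 -30. ] [ 1.1 -0.6  0.8] 25.8
False above home mm 45.6 xy [577.9 -30.1] [ 0.8 -0.5  1. ] 26.1
False above home mm 41.6 xy [578.  -30.1] [0.4 0.1 0.6] 26.3
False above home mm 37.6 xy [578.  -30.1] [-0.1  0.6 -0. ] 26.6
False above home mm 33.6 xy [578.  -30.1] [ 1.4  0.6 -0.4] 26.8
False above home mm 29.6 xy [578.2 -30.1] [-0.2 -0.   0.8] 27.1
False above home mm 25.7 xy [578.2 -30.2] [ 0.5 -0.7  0.2] 27.3
False above home mm 21.6 xy [578.3 -30.1] [ 0.5 -0.9  0.9] 27.6
False above home mm 17.6 xy [578.3 -30.1] [ 2.1 -0.6  1.1] 27.8
False above home mm 13.6 xy [578.4 -30.2] [ 0.7 -0.   0.8] 28.1
False above home mm 9.6 xy [578.5 -30.1] [-0.   0.9  1. ] 28.3
False above home mm 5.6 xy [578.5 -30.1] [-0.1 -0.5  1. ] 28.6
```

```bash
python3 - <<'E'
from h import *
Z0=.068+.038-.011; cmd=np.load("cmd.npy"); F0=cmd[2:]
s=env.move_l([*cmd[:2],Z0-.005],max_speed=.02,max_force=20)
P=status.get_position(); print(s,"z mm",(P[2]-Z0)*1e3,(np.array(status.get_contact_force())-F0).round(1),status.get_grip_width(),status.get_clock())
env.wait(.3); im=viewer.snapshot("scene"); cv2.imwrite("pics/sc4.png",cv2.resize(im[120:270,240:440,::-1],(800,600),interpolation=2))
E
```

```text
True z mm 0.7941044822536991 [-1.   0.5  5.8] 0.021451697371411588 28.9667
```

```bash
python3 - <<'E'
from h import *
Z0=.068+.038-.011; cmd=np.load("cmd.npy"); F0=cmd[2:]
s=env.move_l([*cmd[:2],Z0-.004],max_speed=.02,max_force=30)
P=status.get_position(); print(s,"z mm",(P[2]-Z0)*1e3,(np.array(status.get_contact_force())-F0).round(1),status.get_clock())
env.wait(.3); print((status.get_position()[2]-Z0)*1e3,(np.array(status.get_contact_force())-F0).round(1))
eoat.set_gripper(.06); env.wait(.2)
env.move_l([*cmd[:2],Z0+.12],max_speed=.15); env.move_ptp([cmd[0]-.03,cmd[1],Z0+.14],quat([0,0,-1],[0,-1,0])); env.wait(.3); shot("fin")
im=viewer.snapshot("scene"); a=cv2.imread("pics/fin_raw.png")
cv2.imwrite("pics/m5.png",np.hstack([cv2.resize(a,(400,300)),cv2.resize(im[150:270,270:430,::-1],(400,300),interpolation=2)])); print(status.get_clock())
E
```

```text
True z mm 0.8355016833121176 [-2.   0.   6.1] 29.5333
0.8199633301336079 [-1.5  0.7  7.6]
32.1083
```

View pics/m5.png

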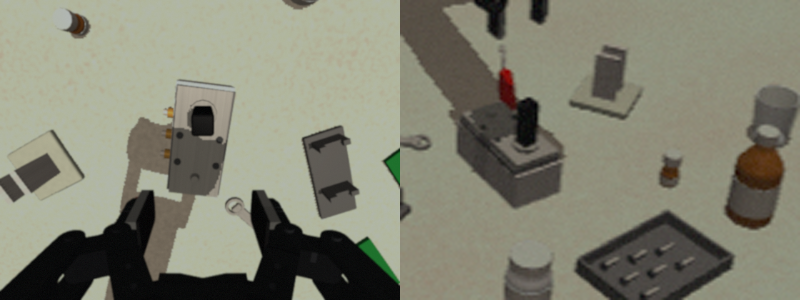

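Final view: the pin stands upright with its collar flush on the cover at (202,118). Both plates are in line with the block, a firm push stopped at the same height twice, and nothing else has moved.

```bash
python3 -c "
from cell import env
print(env.sign_off())"
```

```text
the job is handed in; nothing more can be done
None
```

The pin was hung upright in the stand and let go, then retaken from above and driven home with its collar flush on the cover plate and the plates in line. I released it and handed the job in at about 32 s of the 66 s allowed.

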